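# Load three tap-tone blocks into a sprung tray

### The arm

A 6-joint arm with a two-finger parallel gripper is mounted at the origin on the work surface. World frame = base frame: x ahead of the robot, y to its left, z up, the work surface at z = 0. Lengths are in m, angles in rad, forces in N, time in s.
With the tool pointing down it reaches from about 0.35 to 0.85 m from the base axis. Payload 8.1 kg.
Tool frame: the origin (TCP) lies midway between the tips of the shut fingers; the grasp point (between the pads) lies 19 mm behind it; z points along the fingers, y is the line along which they close (so a half turn about z gives the same grasp; the last joint's range is limited). The gripper opens to 93 mm and grips with 3 to 60 N. Pads are 15 mm wide; open, the fingers measure 128 mm over their backs; the gripper's body (75 mm by 188 mm) begins 65 mm behind the grasp point.
Start: joints at [-0.085, 0.13, 1.488, -0, 1.523, -0.085], TCP at [0.6, 0, 0.219] pointing down, gripper open.
Joint ranges: [-2.96, 2.96], [-0.89, 2.26], [0.02, 2.5], [-1.34, 4.48], [0, 2.73], [-2.66, 2.66]. Speed limits (rad/s): [2.39, 2.39, 2.79, 3.14, 3.14, 3.14].

### API

Orientations are given as a unit quaternion [w, x, y, z].
In Python, from station import * gives the robot as it stands. The module is installed in compiled form; this text tells all that it offers.
- The arm moves only by the tool jog_arm, never from a script. Its argument "moves" is text: rows parted by semicolons, each of 7 numbers parted by spaces: the opening, from 0 (shut) to 1 (fully open), then the shift along the tool's x, y, z in cm, then the turn, a rotation vector about the tool's x, y, z in rad. In form: fingers tx ty tz rx ry rz; .... A call has exactly 5 rows; each row is the pose to reach, as a shift and turn from the pose commanded when the call began, along the tool's axes at that moment; what a row does not reach only later rows make up. A row lasts 1/8 s, in which the tool goes at most 62.5 mm and 10.7 degrees, less where a joint would pass 70% of its speed; a pose out of reach is approached as far as the arm can. A call with a gripper value outside its range is refused whole. The fingers move at their own pace and stop on an object; the grip force is fixed at half the most. Time passes only in rows, so rows that repeat a pose let the fingers close, or fill a call up. It gives the time, the measured TCP pose, the force, the opening and the grip force at its end, in the units of the state.
- observe(): the state, without advancing time (a new reading comes with each control period).
- capture(name): name is "scene" or "side" or "wrist"; returns a dict with "pixels" (420x560x3 uint8, red, green, blue), "fov_y" (degrees; the focal length in pixels is half the picture's height over the tangent of half this angle, whatever the lens; pixels are square), "cx", "cy" (the principal point, pixels), "position" and "orientation" of the camera in the world; the wrist camera has in their place "mount" (4x4, takes a point from camera to tool coordinates, whose origin is the TCP and whose axes are the flange's). Camera axes: x right, y up, looking along -z (the intrinsics and any distortion apply to the point x, -y, -z); pixel columns grow to the right and rows downward; lengths in m; the calibration is good to about 2 mm. A picture is of the moment at which its call begins: read the wrist's pose just before it. There is no depth.
- finish_job(): hands the job in; it is judged then, once.
Trained networks look in the newest picture that a camera, given by its name, has taken for a name from the list of things; names that differ only in an ending like _2 or _b are one class to them, and where a whole thing is asked for, a point or a joint stands for the part that bears it (a point fixed in the world has none). Each returns a list of dicts, best first, with "conf" (0 to 1); they miss things now and then, are a little off and sometimes report something else, mostly with a low value. They report only what shows in the picture. A call takes as long as a camera call.
- find_in(camera, label): "location" ([x, y, z] in m, in world coordinates, good to about 4 mm: the middle of the surface that is visible of it).
- place_of(camera, label): "location" ([x, y, z] in m, in world coordinates, good to about 4 mm: a listed point, or the origin of a listed thing).
The state is a dict: "time_s": time; "joint_pos": joint angles; "joint_velocities": joint speeds; "effort": joint torques, N m; "tcp_pos": TCP position; "ee_rot": TCP orientation; "force": force on the tool from outside, world axes, zero at the start; "moment": the same for the moment, N m; "grip_width": finger opening in m; "grasp_force": force on a finger pad.
Only numpy, scipy, OpenCV 4.12 (cv2) and the standard library are available. Lean on these libraries where they do the work, as an engineer would, in place of code of your own. Each camera call takes 0.05 s, during which the arm holds its last target. There are 200 camera calls.

### The job

Load the two loose wooden blocks from the tray's deck into its sunken channel, behind the one already there, so that all three sit in one tight row between the lip and the sprung follower, each flat on the channel floor. The last block only goes in against the spring, so press it right down behind the lip until it sits level, but do not drive the follower all the way to its end stop. Leave the bungs, bridge and Chladni plate where they are.

Things in the scene. Friction and masses are not known exactly. Their poses are not given: they have to be found in the camera images.
- tray: fixed aluminium tray, 225 x 615 mm. Origin on the bench top (z = 0) below the lip, on the lane's centre line; y runs along the lane from deck into channel. Deck: flat, 30 mm high, x -165 to 44, y -290 to 0. Channel: floor 18 mm high, x -44.5 to 44.5 (89 wide), from y = 0 to the follower, walls 42 mm high; end wall at y = 311
- lip (a point): middle of the lip's upper edge, at (0, 0, 30) mm in the tray's frame: here the deck steps sharply down 12 mm to the channel floor, across the whole lane
- rail (a point): point on the dark steel guide rail's inner face, on the deck at (44.5, -150, 30) mm in the tray's frame. The rail is straight, parallel to y, top 42 mm high, along the whole deck and channel (y -290 to 325)
- near_wall (a point): start of the channel's near wall, inner face, at (-44.5, 0, 30) mm in the tray's frame; the wall runs from here along +y, top 42 mm high. On the deck before it stands a slanting lead-in 12 mm high (y -30 to 0, x -75 to -44)
- follower (a joint): sprung steel follower plate across the channel, 84 mm wide, top 49 mm above the bench. Value = travel in m away from the lip: 0 at rest, with its face 242 mm from the lip (10 mm less than three blocks need); spring about 3 N at 0 and 0.4 N more per mm; its end stop is at 0.032
- block_a: square varnished boxwood tap-tone block 84 x 84 x 34 mm (too wide to grip from above), about 0.2 kg, edges rounded 2 mm; origin at the centre of its underside, z up, x and y square to its sides. Starts on the deck nearer the lip, off the lane on the robot's side, turned a little
- block_b: square varnished boxwood tap-tone block 84 x 84 x 34 mm (too wide to grip from above), about 0.2 kg, edges rounded 2 mm; origin at the centre of its underside, z up, x and y square to its sides. Starts on the deck farther from the lip, off the lane on the robot's side, turned a little
- block_c: square varnished boxwood tap-tone block 84 x 84 x 34 mm (too wide to grip from above), about 0.2 kg, edges rounded 2 mm; origin at the centre of its underside, z up, x and y square to its sides. Already lies flat in the channel, somewhere between lip and follower, free to slide
- bung_1: black rubber bung, tapered, 68 mm wide at the foot, 60 mm high, standing on the bench; origin under its centre. Bystander
- bung_2: a second, identical black rubber bung. Bystander
- bridge: boxwood sonometer bridge, foot 45 x 120 mm, 38 mm high, on the bench to the right of the tray; origin under its centre. Bystander
- chladni: square aluminium Chladni plate 150 x 150 x 4 mm lying on the bench to the left of the tray; origin under its centre. Bystander

How it is judged:
By the outcome, as a careful person would: the job done as asked, in the order asked, and still so for the second after the job is handed in, with the robot touching nothing.
It also fails if it takes over 70 s, if anything falls off the work surface, if the arm or the gripper's body presses on something with over 40 N, if the wrist force passes 120 N, or if a joint passes its speed limit or range.

## Working session

There is one attempt and no reset: what is moved stays moved. The work goes in short steps, Python scripts to look and compute and a tool call to move; the robot and the scene stay as the last step left them, time stands still between calls to the robot, and variables do not carry over. Pictures are saved under pics/ and viewed, at most 10 in all, crops included, and the job is handed in when it is done.

Besides the shell and the picture viewer there is one more tool, called after ">>>" as a command line: name --argument value ..., lists and objects as JSON in quotes. jog_arm: Moves the arm, as the interface text tells. Its arguments: {"type":"object","properties":{"moves":{"type":"string"}},"required":["moves"]}

```bash
mkdir -p pics; cat > h.py <<'E'
from station import *
import numpy as np, cv2
def save(cam,n):
    c=capture(cam); cv2.imwrite(f'pics/{n}.png',c['pixels'][:,:,::-1]); return c
E
python3 - <<'E'
from h import *
s=observe(); print(s['time_s'],s['tcp_pos'],s['ee_rot'],s['grip_width'])
for cam in ('scene','side'):
    c=save(cam,cam+'1'); print(cam,c['fov_y'],c['cx'],c['cy'],c['position'],c['orientation'],[k for k in c])
    for l in ('lip','rail','near_wall','follower','block_a'):
        print(l,[(np.round(r['location'],4).tolist(),round(r['conf'],2)) for r in place_of(cam,l)] if l!='follower' else [(np.round(r['location'],4).tolist(),round(r['conf'],2)) for r in find_in(cam,l)])
a=cv2.imread('pics/scene1.png');b=cv2.imread('pics/side1.png')
E
```

```text
0.0 [5.99432607e-01 6.36308946e-05 2.17597120e-01] [-6.89262802e-04  7.07091897e-01  7.07121070e-01 -6.04753952e-04] 0.09298363311132905
scene 48.11980192757919 281.2161650259673 200.46957574700724 [1.33071158 0.51700963 1.13271422] [0.46158198 0.17837589 0.30283608 0.81450256] ['pixels', 'fov_y', 'cx', 'cy', 'position', 'orientation']
lip [([0.5943, -0.0167, 0.0286], 0.69)]
rail [([0.623, -0.1723, 0.0282], 0.71)]
near_wall [([0.3462, 0.1725, 0.0009], 0.39)]
follower [([0.6044, 0.2354, 0.0515], 0.78), ([0.3597, 0.1785, 0.0513], 0.19)]
block_a [([0.4817, -0.2342, 0.0327], 0.97), ([0.4817, -0.1127, 0.0304], 0.96), ([0.5964, 0.0419, 0.0171], 0.84)]
side 43.7998002243551 278.58956683886026 203.3718889222852 [ 0.41354033 -1.37851368  1.2562111 ] [ 0.90494495  0.42361122 -0.01290515 -0.03823129] ['pixels', 'fov_y', 'cx', 'cy', 'position', 'orientation']
lip [([0.5892, -0.018, 0.0273], 0.96)]
rail [([0.6248, -0.1728, 0.0321], 0.63)]
near_wall [([0.5454, -0.0152, 0.0293], 0.97), ([0.3424, 0.1665, -0.0007], 0.15)]
follower [([0.6062, 0.2264, 0.0358], 0.64)]
block_a [([0.5904, 0.0445, 0.0195], 0.82), ([0.4776, -0.2294, 0.0302], 0.66)]
```

View pics/scene1.png

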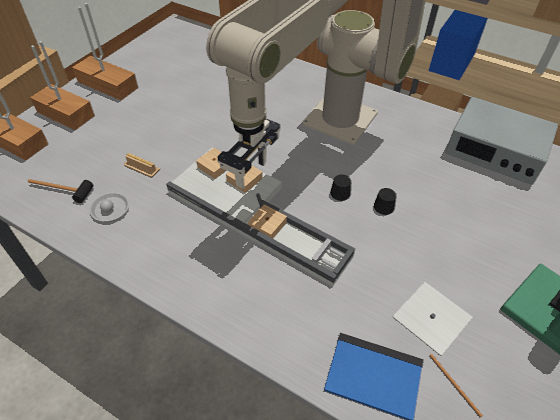

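View pics/side1.png

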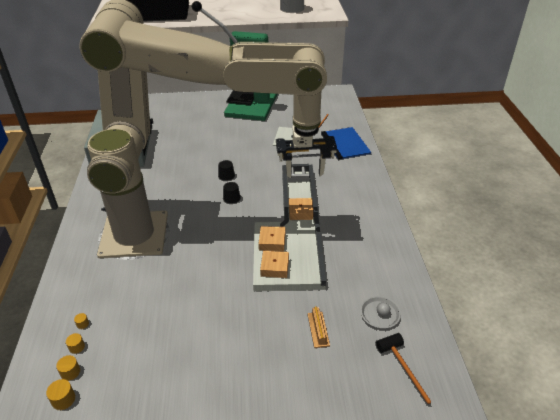

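Scene view: tray with two blocks at about (210,160) and (243,176), the third in the channel at (268,220), follower at (322,252). Side view agrees: blocks at (272,238), (275,264), (300,209). I'll refine the tray pose from a higher wrist view before moving the blocks.

>>> jog_arm --moves "1 -2 -3 -5 0 0 0; 1 -6 -6 -10 0 0 0; 1 -10 -9 -15 0 0 0; 1 -13 -10 -18 0 0 0; 1 -13 -10 -18 0 0 0"

```text
time_s: 1.23
tcp_pos: [0.5002, -0.1326, 0.4035]
ee_rot: [0.004, 0.708, 0.706, 0.001]
force: [0.0, 0.3, 0.5]
grip_width: 0.0929
grasp_force: 0.0
```

```bash
cat >> h.py <<'E'
from scipy.spatial.transform import Rotation as R
def wrist(n=None):
    s=observe(); c=capture('wrist')
    if n: cv2.imwrite(f'pics/{n}.png',c['pixels'][:,:,::-1])
    T=np.eye(4); q=s['ee_rot']; T[:3,:3]=R.from_quat([q[1],q[2],q[3],q[0]]).as_matrix(); T[:3,3]=s['tcp_pos']
    return c,T@np.array(c['mount'])
def ray(c,W,u,v,z):
    f=c['pixels'].shape[0]/2/np.tan(np.radians(c['fov_y'])/2)
    d=W[:3,:3]@np.array([(u-c['cx'])/f,-(v-c['cy'])/f,-1]); p=W[:3,3]
    return (p+d*(z-p[2])/d[2])[:2]
def locs(cam,l,fn=place_of): return [(np.round(r['location'],4).tolist(),round(r['conf'],2)) for r in fn(cam,l)]
E
python3 - <<'E'
from h import *
c,W=wrist('w1'); print(c['fov_y'],c['cx'],c['cy'],W,[k for k in c])
print(observe()['tcp_pos'])
for l in ('lip','rail','near_wall','block_a'): print(l,locs('wrist',l))
capture('scene');capture('side')
for cam in('scene','side'):
  for l in ('lip','rail','near_wall','block_a'): print(cam,l,locs(cam,l))
E
```

```text
63.05724585489938 273.7032091898401 208.546613667075 [[ 0.99996606  0.00514278 -0.00643708  0.49935659]
 [-0.00337395  0.96836133  0.24952947 -0.06437677]
 [ 0.00751669 -0.24949928  0.96834581  0.56859742]
 [ 0.          0.          0.          1.        ]] ['pixels', 'fov_y', 'cx', 'cy', 'mount']
[ 0.50030293 -0.1312091   0.40072291]
lip [([0.5866, -0.0172, 0.0289], 0.64)]
rail [([0.6261, -0.1684, 0.0333], 0.95)]
near_wall [([0.5472, -0.0147, 0.0309], 0.91)]
block_a [([0.5928, 0.0437, 0.0176], 0.93), ([0.4758, -0.1166, 0.0295], 0.86), ([0.4783, -0.2324, 0.0279], 0.81), ([0.5872, -0.0181, -0.0026], 0.45)]
scene lip [([0.5901, -0.014, 0.0273], 0.72)]
scene rail [([0.6223, -0.1734, 0.0292], 0.69)]
scene near_wall [([0.5429, -0.0111, 0.0275], 0.84), ([0.5923, -0.0135, 0.0306], 0.26), ([0.4812, -0.2355, 0.0324], 0.15)]
scene block_a [([0.4807, -0.2344, 0.0334], 0.75), ([0.4794, -0.1176, 0.0291], 0.7), ([0.5963, 0.041, 0.0175], 0.56), ([0.3453, 0.1731, -0.0013], 0.37)]
side lip [([0.5853, -0.0175, 0.0286], 0.76), ([0.6248, -0.1724, 0.0283], 0.31)]
side rail [([0.6258, -0.1709, 0.0312], 0.66)]
side near_wall [([0.5865, -0.459, 0.0005], 0.61), ([0.5465, -0.0153, 0.0307], 0.55)]
side block_a [([0.4783, -0.226, 0.0284], 0.85), ([0.5932, 0.0448, 0.021], 0.76), ([0.4792, -0.1116, 0.0279], 0.71)]
```

View pics/w1.png

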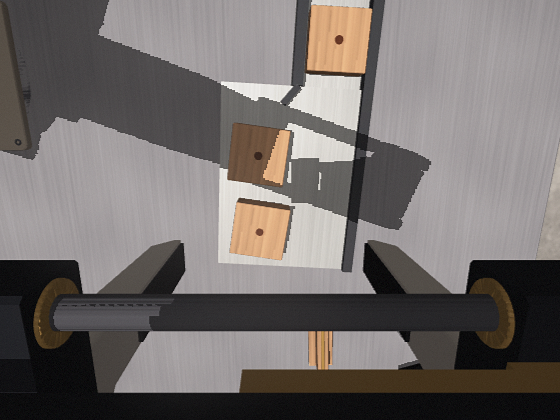

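Wrist view: block A at about (259,155), yawed, block B at (260,231), block C at (339,39). The deck's left edge runs (222,82)–(218,263) and its back edge (218,263)–(343,269), with the rail's inner edge at (343,269)–(371,8).

```bash
python3 - <<'E'
from h import *
c,W=wrist()
im=c['pixels']
P=lambda u,v,z: ray(c,W,u,v,z)
for n,a,b,z in(('left',(222,82),(218,263),.03),('back',(218,263),(343,269),.03),('rail',(343,269),(362,80),.042)):
    p,q=P(*a,z),P(*b,z); d=q-p; print(n,p.round(4),q.round(4),np.degrees(np.arctan2(d[1],d[0])))
hsv=cv2.cvtColor(im,cv2.COLOR_RGB2HSV)
m=((hsv[...,0]<22)&(hsv[...,1]>70)&(hsv[...,2]>50)).astype(np.uint8)[:245+25]
m=cv2.morphologyEx(m,cv2.MORPH_OPEN,np.ones((3,3)))
m=cv2.morphologyEx(m,cv2.MORPH_CLOSE,np.ones((5,5)))
for k in cv2.findContours(m,0,1)[0]:
    if cv2.contourArea(k)<1500: continue
    ctr=k.reshape(-1,2).mean(0)
    z=.052 if ctr[1]<90 else .064
    w=np.array([P(u,v,z) for u,v in k.reshape(-1,2)],np.float32)
    r=cv2.minAreaRect(w*1000); print(ctr.round(),r,cv2.boundingRect(k))
E
```

```text
left [ 0.4241 -0.0058] [ 0.4069 -0.2921] -93.44617446328925
back [ 0.4069 -0.2921] [ 0.6171 -0.3029] -2.9400410612527295
rail [ 0.6144 -0.2975] [ 0.627  -0.0043] 87.54866056846951
[261. 232.] ((480.8360595703125, -227.18043518066406), (90.45089721679688, 83.4169921875), 80.63311767578125) (231, 201, 61, 63)
[259. 157.] ((479.9241943359375, -113.4735107421875), (83.86184692382812, 83.27413940429688), 81.75733947753906) (229, 126, 63, 64)
[341.  42.] ((592.2350463867188, 41.649635314941406), (87.08194732666016, 86.07987213134766), 86.7470703125) (308, 7, 68, 72)
```

>>> jog_arm --moves "0.43 0.4 -1.7 5.8 0 0 0.18; 0.43 0.8 -3.5 11.6 0 0 0.36; 0.43 1.2 -5.2 17.4 0 0 0.54; 0.43 1.6 -7 23.2 0 0 0.72; 0.43 2 -8.7 29 0 0 0.9"

```text
time_s: 2.65
tcp_pos: [0.4124, -0.1099, 0.1071]
ee_rot: [0.0, 0.945, 0.326, 0.0]
force: [0.3, -0.6, 0.0]
grip_width: 0.0475
grasp_force: 0.0
```

>>> jog_arm --moves "0.43 0 0 0 0 0 0.18; 0.43 0 0 0 0 0 0.36; 0.43 0 0 0 0 0 0.54; 0.43 0 0 0 0 0 0.725; 0.43 0 0 0 0 0 0.725"

```text
time_s: 3.28
tcp_pos: [0.4131, -0.11, 0.1088]
ee_rot: [0.0, 1.0, -0.027, 0.0]
force: [-0.9, -0.2, -0.6]
grip_width: 0.0401
grasp_force: 0.0
```

```bash
python3 - <<'E'
from h import *
s=observe(); q=s['ee_rot']; print(s['time_s'],s['tcp_pos'],R.from_quat([q[1],q[2],q[3],q[0]]).as_matrix().round(3),s['grip_width'],s['joint_pos'])
save('side','side2')
E
```

```text
3.275 [ 0.41306731 -0.11004808  0.10876266] [[ 0.999 -0.053  0.   ]
 [-0.053 -0.999 -0.   ]
 [ 0.     0.    -1.   ]] 0.040086536863817725 [-3.80428372e-01 -2.74695275e-01  2.07740047e+00 -2.28160275e-06
  1.33864737e+00  1.24353264e+00]
```

View pics/side2.png

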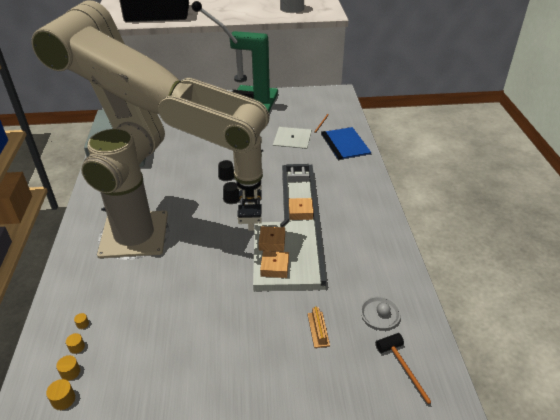

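The gripper is now hovering just off A's outer side, above (258,225). Next: descend and push A towards the rail.

>>> jog_arm --moves "0.43 0 0 2.5 0 0 0; 0.43 0 0 5 0 0 0; 0.43 0 0 6.8 0 0 0; 0.43 1 0 6.8 0 0 0; 0.43 2 0 6.8 0 0 0"

```text
time_s: 3.95
tcp_pos: [0.4342, -0.1114, 0.0415]
ee_rot: [0.0, 1.0, -0.026, 0.0]
force: [-0.4, -0.6, -0.4]
grip_width: 0.04
grasp_force: 0.4
```

>>> jog_arm --moves "0.43 1 0 0 0 0 0; 0.43 2 0 0 0 0 0; 0.43 3.2 0 0 0 0 0; 0.43 4.4 0 0 0 0 0; 0.43 5.5 0 0 0 0 0"

```text
time_s: 4.58
tcp_pos: [0.4887, -0.1141, 0.0407]
ee_rot: [0.0, 1.0, -0.027, -0.0]
force: [-4.0, 0.3, 3.9]
grip_width: 0.0395
grasp_force: 1.6
```

>>> jog_arm --moves "0.43 1 0 0 0 0 0; 0.43 2 0 0 0 0 0; 0.43 3 0 0 0 0 0; 0.43 3.7 0 0 0 0 0; 0.43 4.2 0 0 0 0 0"

```text
time_s: 5.2
tcp_pos: [0.5302, -0.1163, 0.0406]
ee_rot: [-0.0, 1.0, -0.027, -0.0]
force: [-3.2, 1.1, 3.1]
grip_width: 0.0404
grasp_force: 1.9
```

>>> jog_arm --moves "0.43 0.2 0 0 0 0 0; 0.43 0.4 0 0 0 0 0; 0.43 0.5 0 0 0 0 0; 0.43 0.6 0 0 0 0 0; 0.43 0.6 0 0 0 0 0"

```text
time_s: 5.82
tcp_pos: [0.5347, -0.1166, 0.0406]
ee_rot: [-0.0, 1.0, -0.027, -0.001]
force: [-9.1, 0.6, 8.1]
grip_width: 0.04
grasp_force: 4.4
```

>>> jog_arm --moves "0.43 -4 0 0 0 0 0; 0.43 -9 0 0 0 0 0; 0.43 -13 0 0 0 0 0; 0.43 -13 6 0 0 0 0; 0.43 -13 11.5 0 0 0 0"

```text
time_s: 6.45
tcp_pos: [0.3999, -0.2257, 0.0413]
ee_rot: [0.001, 1.0, -0.026, 0.001]
force: [1.6, 0.6, -0.1]
grip_width: 0.0401
grasp_force: 0.0
```

>>> jog_arm --moves "0.43 0 0 0 0 0 0; 0.43 1 0 0 0 0 0; 0.43 2 0 0 0 0 0; 0.43 3 0 0 0 0 0; 0.43 4 0 0 0 0 0"

```text
time_s: 7.08
tcp_pos: [0.4404, -0.226, 0.0405]
ee_rot: [0.0, 1.0, -0.026, -0.0]
force: [-1.6, 0.6, 2.9]
grip_width: 0.0398
grasp_force: 1.9
```

>>> jog_arm --moves "0.43 1 0 0 0 0 0; 0.43 2 0 0 0 0 0; 0.43 3 0 0 0 0 0; 0.43 4 0 0 0 0 0; 0.43 5 0 0 0 0 0"

```text
time_s: 7.7
tcp_pos: [0.4903, -0.2293, 0.0405]
ee_rot: [-0.0, 1.0, -0.027, -0.0]
force: [-2.2, 0.8, 0.6]
grip_width: 0.04
grasp_force: 1.3
```

>>> jog_arm --moves "0.43 1 0 0 0 0 0; 0.43 2 0 0 0 0 0; 0.43 3 0 0 0 0 0; 0.43 3.5 0 0 0 0 0; 0.43 3.8 0 0 0 0 0"

```text
time_s: 8.32
tcp_pos: [0.5277, -0.2314, 0.0407]
ee_rot: [0.0, 1.0, -0.027, -0.0]
force: [-7.3, 2.4, 3.4]
grip_width: 0.0399
grasp_force: 4.7
```

>>> jog_arm --moves "0.43 0.2 0 0 0 0 0; 0.43 0.2 0 0 0 0 0; 0.43 -2 0 0 0 0 0; 0.43 -2 0 -4 0 0 0; 0.43 -2 0 -8 0 0 0"

```text
time_s: 8.95
tcp_pos: [0.5072, -0.2301, 0.1212]
ee_rot: [-0.0, 1.0, -0.027, -0.0]
force: [1.1, -1.2, 0.3]
grip_width: 0.0401
grasp_force: 0.0
```

>>> jog_arm --moves "0.43 1.4 1.4 0 0 0 -0.18; 0.43 2.9 2.8 0 0 0 -0.36; 0.43 4.3 4.2 0 0 0 -0.54; 0.43 5.7 5.6 0 0 0 -0.72; 0.43 7.1 6.9 0 0 0 -0.9"

```text
time_s: 9.57
tcp_pos: [0.5756, -0.3036, 0.1208]
ee_rot: [0.0, 0.911, 0.413, 0.0]
force: [-0.4, 0.5, 0.3]
grip_width: 0.04
grasp_force: 0.0
```

>>> jog_arm --moves "0.43 0 0 0 0 0 -0.18; 0.43 0 0 0 0 0 -0.36; 0.43 0 0 0 0 0 -0.54; 0.43 0 0 0 0 0 -0.67; 0.43 0 0 0 0 0 -0.67"

```text
time_s: 10.2
tcp_pos: [0.5751, -0.3031, 0.1208]
ee_rot: [0.0, 0.727, 0.687, 0.0]
force: [0.3, -0.7, -0.0]
grip_width: 0.0402
grasp_force: 0.0
```

```bash
python3 - <<'E'
from h import *
s=observe(); q=s['ee_rot']; print(s['time_s'],s['tcp_pos'],R.from_quat([q[1],q[2],q[3],q[0]]).as_matrix().round(3),s['grip_width'])
c=save('side','x'); im=c['pixels'][130:310,210:370]
cv2.imwrite('pics/side3.png',cv2.resize(im[:,:,::-1],None,fx=3.3,fy=3.3,interpolation=2))
print(locs('side','block_a'));capture('scene');print(locs('scene','block_a'))
capture('wrist');print(locs('wrist','block_a'))
E
```

```text
10.2 [ 0.57507482 -0.30311879  0.12081567] [[ 0.056  0.998  0.001]
 [ 0.998 -0.056 -0.   ]
 [-0.     0.001 -1.   ]] 0.040155657000978
[([0.5795, -0.2305, 0.0276], 0.55), ([0.5859, -0.1144, 0.0298], 0.46), ([0.5908, 0.0446, 0.0194], 0.43)]
[([0.5873, -0.1177, 0.031], 0.66), ([0.5786, -0.2329, 0.0335], 0.58)]
[([0.5793, -0.2353, 0.0301], 0.63)]
```

View pics/side3.png

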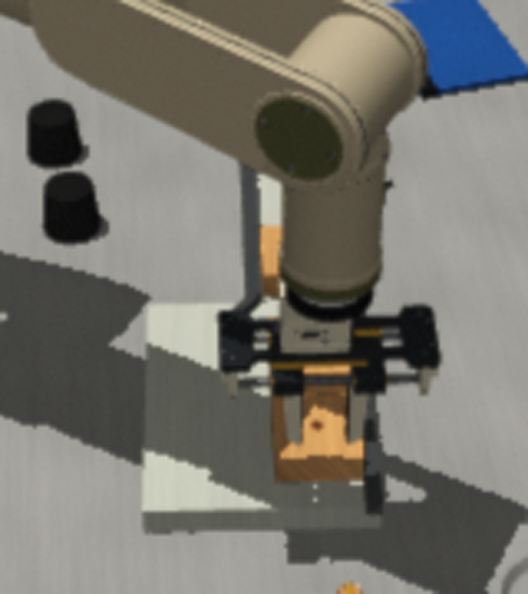

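B is square against the rail, with its rear face clear at about (320,470) in the crop and the fingers above and behind it. Next: descend and push the train along the rail.

>>> jog_arm --moves "0.43 0 0 3 0 0 0; 0.43 0 0 6 0 0 0; 0.43 0 0 8 0 0 0; 0.43 1 0 8 0 0 0; 0.43 2 0 8 0 0 0"

```text
time_s: 11.12
tcp_pos: [0.5766, -0.2828, 0.0418]
ee_rot: [0.001, 0.726, 0.687, 0.0]
force: [-0.5, -2.8, -0.6]
grip_width: 0.0397
grasp_force: 0.7
```

>>> jog_arm --moves "0.43 1 0 0 0 0 0; 0.43 2 0 0 0 0 0; 0.43 3 0 0 0 0 0; 0.43 4 0 0 0 0 0; 0.43 5 0 0 0 0 0"

```text
time_s: 11.75
tcp_pos: [0.5796, -0.2339, 0.0421]
ee_rot: [0.002, 0.726, 0.687, 0.0]
force: [-1.0, -6.2, 4.2]
grip_width: 0.0403
grasp_force: 3.1
```

>>> jog_arm --moves "0.43 1 0 0 0 0 0; 0.43 2 0 0 0 0 0; 0.43 3 0 0 0 0 0; 0.43 4 0 0 0 0 0; 0.43 5 0 0 0 0 0"

```text
time_s: 12.38
tcp_pos: [0.5824, -0.184, 0.0421]
ee_rot: [0.002, 0.726, 0.687, 0.0]
force: [-0.8, -6.4, 4.8]
grip_width: 0.0401
grasp_force: 3.3
```

```bash
python3 - <<'E'
from h import *
c=save('side','x'); im=c['pixels'][130:310,210:370]
cv2.imwrite('pics/side4.png',cv2.resize(im[:,:,::-1],None,fx=3.3,fy=3.3,interpolation=2))
print(locs('side','block_a'));capture('scene');print(locs('scene','block_a'))
capture('wrist');print(locs('wrist','block_a'))
E
```

```text
[([0.581, -0.1314, 0.0286], 0.63), ([0.5935, 0.0418, 0.0197], 0.38)]
[([0.597, 0.0407, 0.0203], 0.94), ([0.5883, -0.1303, 0.0316], 0.84), ([0.5903, -0.0508, 0.0299], 0.64), ([0.6167, 0.5681, -0.0016], 0.39)]
[([0.5849, -0.1333, 0.0315], 0.72)]
```

View pics/side4.png

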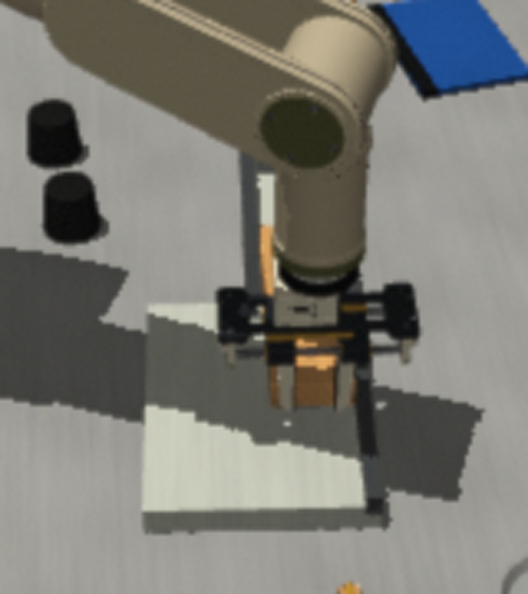

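The push is square and on track: B's rear is at (315,390) in the crop, with the fingers on it.

>>> jog_arm --moves "0.43 1 0 0 0 0 0; 0.43 2 0 0 0 0 0; 0.43 3 0 0 0 0 0; 0.43 4 0 0 0 0 0; 0.43 5 0 0 0 0 0"

```text
time_s: 13.3
tcp_pos: [0.5841, -0.1324, 0.0405]
ee_rot: [-0.0, 0.726, 0.687, -0.0]
force: [0.2, -3.2, -2.0]
grip_width: 0.04
grasp_force: 1.4
```

>>> jog_arm --moves "0.43 1 0 0 0 0 0; 0.43 2 0 0 0 0 0; 0.43 3 0 0 0 0 0; 0.43 4 0 0 0 0 0; 0.43 5 0 0 0 0 0"

```text
time_s: 13.92
tcp_pos: [0.587, -0.0828, 0.0408]
ee_rot: [0.0, 0.726, 0.687, 0.0]
force: [0.1, -3.4, -0.3]
grip_width: 0.0403
grasp_force: 1.9
```

```bash
python3 - <<'E'
from h import *
c=save('side','x'); im=c['pixels'][130:310,210:370]
print(locs('side','block_a'));c=capture('scene');print(locs('scene','block_a'))
im=c['pixels'][130:290,190:370]
cv2.imwrite('pics/scene5.png',cv2.resize(im[:,:,::-1],None,fx=3.5,fy=3.5,interpolation=2))
capture('wrist');print(locs('wrist','block_a'),locs('wrist','follower',find_in))
E
```

```text
[([0.5978, 0.1337, 0.02], 0.6), ([0.5912, -0.0309, 0.0304], 0.55)]
[([0.6003, 0.0528, 0.0163], 0.97), ([0.5907, -0.035, 0.0311], 0.6)]
[([0.592, -0.034, 0.0284], 0.79)] []
```

View pics/scene5.png

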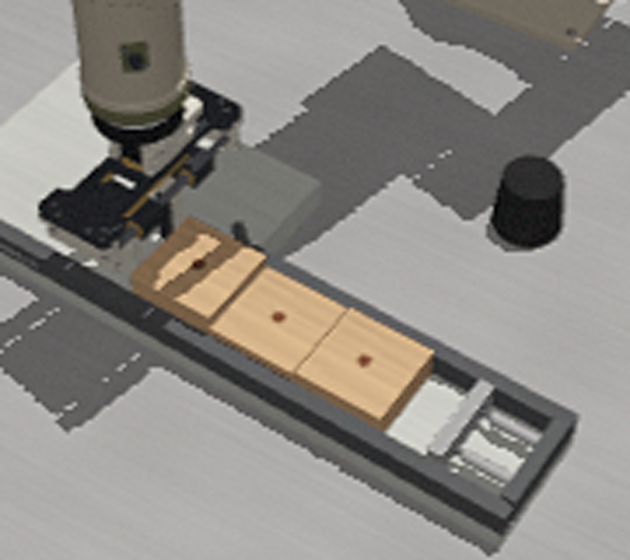

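A (278,317) has dropped flat behind C (363,360). B is on the deck behind them at (200,263), and the follower at (465,415) is still untouched.

>>> jog_arm --moves "0.43 1 0 0 0 0 0; 0.43 2 0 0 0 0 0; 0.43 3 0 0 0 0 0; 0.43 4 0 0.1 0 0 0; 0.43 4.6 0 0.2 0 0 0"

```text
time_s: 14.9
tcp_pos: [0.5903, -0.0383, 0.0402]
ee_rot: [0.002, 0.726, 0.688, -0.0]
force: [-3.8, -12.1, 10.0]
grip_width: 0.04
grasp_force: 5.9
```

>>> jog_arm --moves "0.43 0.3 0 0 0 0 0; 0.43 0.6 0 0 0 0 0; 0.43 0.9 0 0 0 0 0; 0.43 1.2 0 0 0 0 0; 0.43 1.2 0 0 0 0 0"

```text
time_s: 15.52
tcp_pos: [0.5909, -0.0272, 0.04]
ee_rot: [0.002, 0.726, 0.687, -0.001]
force: [-2.6, -13.3, 7.0]
grip_width: 0.0399
grasp_force: 6.9
```

```bash
python3 - <<'E'
from h import *
c=capture('scene');print(locs('scene','block_a'),locs('scene','follower',find_in))
im=c['pixels'][170:290,210:370]
cv2.imwrite('pics/scene6.png',cv2.resize(im[:,:,::-1],None,fx=4.5,fy=4.5,interpolation=2))
E
```

```text
[([0.602, 0.1071, 0.0165], 0.94), ([0.5945, 0.0219, 0.0307], 0.84), ([0.6079, 0.1872, 0.0191], 0.82)] [([0.6044, 0.2447, 0.0527], 0.65)]
```

View pics/scene6.png

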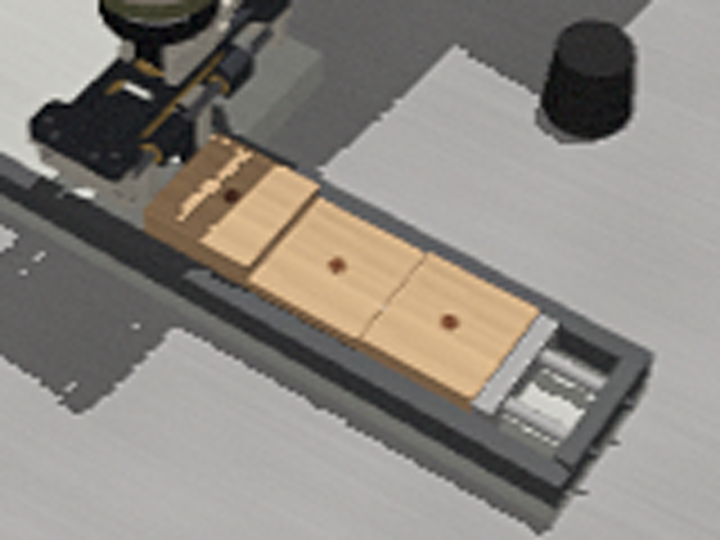

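B is still held level by friction: its front stands proud of A at (285,225), and the follower has just been reached at (515,365). I'll back off and lean the tool, so the fingers' face pushes B's rear top edge both forward and down.

>>> jog_arm --moves "0.43 -2 0 0 0 0 0; 0.43 -5 0 -1.2 0 -0.15 0; 0.43 -5 0 -1.2 0 -0.3 0; 0.43 -5 0 -1.2 0 -0.45 0; 0.43 -5 0 -1.2 0 -0.6 0"

```text
time_s: 16.3
tcp_pos: [0.5876, -0.075, 0.0512]
ee_rot: [0.205, 0.694, 0.656, -0.215]
force: [-0.1, -0.2, -0.1]
grip_width: 0.0402
grasp_force: 0.0
```

```bash
python3 - <<'E'
from h import *
s=observe(); q=s['ee_rot']; print(s['time_s'],s['tcp_pos'],R.from_quat([q[1],q[2],q[3],q[0]]).as_matrix().round(3),s['joint_pos'].round(2))
c=capture('scene');print(locs('scene','block_a'),locs('scene','follower',find_in))
im=c['pixels'][130:290,190:370]
cv2.imwrite('pics/scene7.png',cv2.resize(im[:,:,::-1],None,fx=3.5,fy=3.5,interpolation=2))
E
```

```text
16.3 [ 0.5876474  -0.07495793  0.05116979] [[ 0.046  0.998 -0.03 ]
 [ 0.822 -0.055 -0.567]
 [-0.568  0.001 -0.823]] [ 0.14  0.39  1.63 -0.61  1.31  0.42]
[([0.6037, 0.1781, 0.0195], 0.89), ([0.6006, 0.0949, 0.0179], 0.66)] [([0.605, 0.2347, 0.0516], 0.76)]
```

View pics/scene7.png

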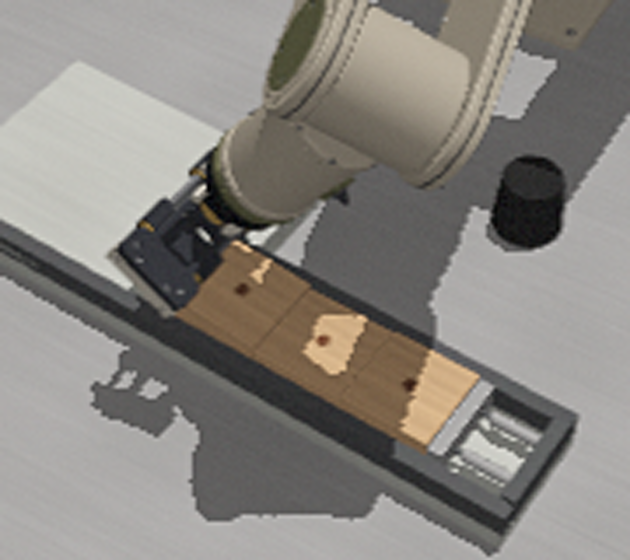

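B has tipped front-down into the channel at (243,290), touching A. The tool leans as planned, so I'll push forward.

>>> jog_arm --moves "0.43 1.23 0 -0.85 0 0 0; 0.43 2.14 0 -1.48 0 0 0; 0.43 2.63 0 -1.82 0 0 0; 0.43 3.13 0 -2.16 0 0 0; 0.43 3.62 0 -2.5 0 0 0"

```text
time_s: 17.08
tcp_pos: [0.5898, -0.0337, 0.0519]
ee_rot: [0.204, 0.694, 0.656, -0.216]
force: [1.1, -13.5, 1.0]
grip_width: 0.0399
grasp_force: 5.6
```

```bash
python3 - <<'E'
from h import *
c=capture('scene');print(locs('scene','block_a'),locs('scene','follower',find_in))
c=capture('side');print(locs('side','block_a'),locs('side','follower',find_in))
E
```

```text
[([0.6056, 0.1891, 0.0178], 0.97), ([0.6044, 0.1126, 0.0173], 0.61), ([0.5968, 0.0244, 0.0277], 0.59)] [([0.6062, 0.2479, 0.0557], 0.67), ([0.5977, -0.4465, 0.0196], 0.42), ([0.5868, -0.1102, 0.0279], 0.26)]
[([0.5885, 0.0277, 0.0213], 0.81), ([0.6009, 0.1966, 0.0186], 0.47), ([0.5984, 0.1165, 0.0192], 0.44)] []
```

>>> jog_arm --moves "0.43 0.25 0 -0.17 0 0 0; 0.43 0.33 0 -0.23 0 0 0; 0.43 0.5 0 0.02 0 0 0; 0.43 0.67 0 0.26 0 0 0; 0.43 0.84 0 0.51 0 0 0"

```text
time_s: 18.0
tcp_pos: [0.5899, -0.0304, 0.0428]
ee_rot: [0.204, 0.694, 0.655, -0.216]
force: [0.4, -14.3, 1.8]
grip_width: 0.0397
grasp_force: 6.7
```

```bash
python3 - <<'E'
from h import *
c=capture('scene');print(locs('scene','block_a'),locs('scene','follower',find_in))
im=c['pixels'][130:290,190:370]
cv2.imwrite('pics/scene8.png',cv2.resize(im[:,:,::-1],None,fx=3.5,fy=3.5,interpolation=2))
c=capture('side');print(locs('side','block_a'),locs('side','follower',find_in))
E
```

```text
[([0.602, 0.1958, 0.0189], 0.93), ([0.6006, 0.1144, 0.0168], 0.84), ([0.594, 0.0319, 0.0283], 0.81)] [([0.6061, 0.2532, 0.0513], 0.72)]
[([0.5929, 0.0378, 0.0215], 0.78), ([0.6023, 0.1991, 0.0173], 0.55), ([0.5984, 0.1189, 0.019], 0.52)] [([0.5828, -0.4761, 0.0125], 0.29)]
```

View pics/scene8.png

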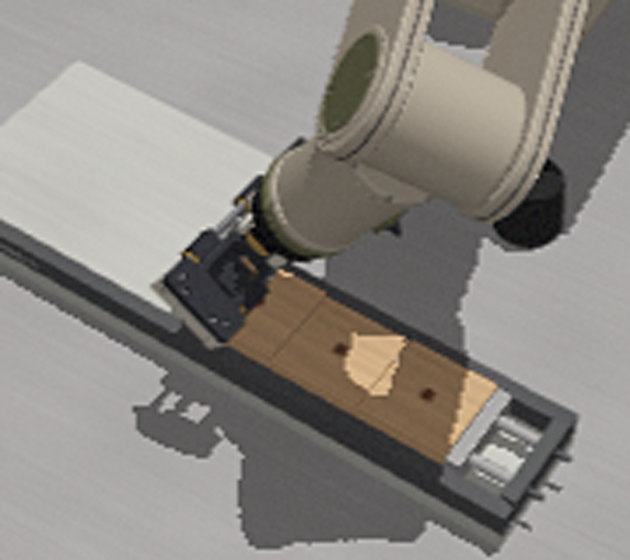

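>>> jog_arm --moves "0.43 -0.1 0 0.07 0 -0.1 0; 0.43 -0.2 0 0.14 0 -0.2 0; 0.43 -0.25 0 0.17 0 -0.25 0; 0.43 -0.1 0 0.3 0 -0.25 0; 0.43 0 0 0.4 0 -0.25 0"

```text
time_s: 18.92
tcp_pos: [0.5905, -0.0333, 0.0446]
ee_rot: [0.286, 0.662, 0.623, -0.302]
force: [-11.0, -13.0, 33.1]
grip_width: 0.0399
grasp_force: 16.9
```

```bash
python3 - <<'E'
from h import *
for cam in('scene','side'):
  capture(cam);print(locs(cam,'block_a'),locs(cam,'follower',find_in),locs(cam,'block_a',find_in))
E
```

```text
[([0.5943, 0.028, 0.0244], 0.45)] [([0.6048, 0.2485, 0.0536], 0.73)] [([0.5959, -0.447, 0.0187], 0.71), ([0.6095, 0.1988, 0.0526], 0.65)]
[([0.5896, 0.0336, 0.0171], 0.67), ([0.5998, 0.1971, 0.0188], 0.6), ([0.5965, 0.1174, 0.0167], 0.44)] [] [([0.6017, 0.0885, 0.0494], 0.64), ([0.5912, 0.0177, 0.0534], 0.52), ([0.631, 0.2002, 0.0524], 0.49)]
```

>>> jog_arm --moves "0.43 -0.4 0 -0.35 0 0 0; 0.43 -1.5 0 -1.3 0 0 0; 0.43 -3.5 0 -1.5 0 0 0; 0.43 -7 0 -2 0 0 0; 0.43 -9 0 -4 0 0.15 0"

```text
time_s: 19.95
tcp_pos: [0.5865, -0.0591, 0.1311]
ee_rot: [0.234, 0.681, 0.647, -0.25]
force: [0.3, 0.5, -0.7]
grip_width: 0.0397
grasp_force: 0.0
```

>>> jog_arm --moves "0.43 0 0 0 0 0.17 0; 0.43 0 0 0 0 0.34 0; 0.43 0 0 0 0 0.51 0; 0.43 0 0 0 0 0.7 0; 0.43 0 0 0 0 0.7 0"

```text
time_s: 20.58
tcp_pos: [0.5887, -0.0629, 0.1345]
ee_rot: [0.001, 0.728, 0.685, 0.001]
force: [0.4, -0.0, -0.2]
grip_width: 0.04
grasp_force: 0.0
```

```bash
python3 - <<'E'
from h import *
print(observe()['tcp_pos'])
for cam in('scene','side'):
  capture(cam);print(locs(cam,'block_a'),locs(cam,'follower',find_in),locs(cam,'block_a',find_in))
c,W=wrist();print(locs('wrist','block_a'),locs('wrist','block_a',find_in),locs('wrist','lip'),locs('wrist','follower',find_in))
E
```

```text
[ 0.58866176 -0.06287529  0.13453561]
[([0.5998, 0.1085, 0.0154], 0.95), ([0.5954, 0.023, 0.0188], 0.94), ([0.6031, 0.1869, 0.0162], 0.72), ([0.6154, 0.5674, -0.005], 0.63)] [([0.6034, 0.246, 0.053], 0.45), ([0.5907, -0.0507, 0.0315], 0.23)] [([0.5984, 0.0253, 0.0544], 0.97), ([0.6185, 0.5728, -0.0012], 0.73), ([0.6084, 0.1897, 0.0522], 0.71), ([0.603, 0.1075, 0.0517], 0.63)]
[([0.5931, 0.026, 0.0144], 0.77), ([0.5982, 0.1149, 0.0191], 0.68), ([0.5985, 0.1923, 0.0191], 0.45)] [] [([0.6029, 0.0966, 0.0508], 0.57), ([0.5902, 0.0085, 0.0523], 0.56)]
[([0.5933, 0.0233, 0.0206], 0.76)] [([0.5968, 0.0251, 0.053], 0.85), ([0.5934, 0.0722, 0.058], 0.69)] [([0.5877, -0.0177, 0.0305], 0.73), ([0.5419, -0.0144, 0.0295], 0.57)] [([0.5502, -0.054, 0.0282], 0.67)]
```

>>> jog_arm --moves "0.43 3 0 2 0 0 0; 0.43 6.2 0 4 0 0 0; 0.43 6.2 0 6.5 0 0 0; 0.43 6.2 0 7.5 0 0 0; 0.43 6.2 0 7.8 0 0 0"

```text
time_s: 21.85
tcp_pos: [0.5913, 0.0027, 0.0542]
ee_rot: [-0.0, 0.726, 0.687, -0.0]
force: [-0.3, -0.4, -0.1]
grip_width: 0.0401
grasp_force: 0.0
```

>>> jog_arm --moves "0.43 0 0 0.1 0 0 0; 0.43 0 0 0.2 0 0 0; 0.43 0 0 0.3 0 0 0; 0.43 0 0 0.4 0 0 0; 0.43 0 0 0.5 0 0 0"

```text
time_s: 22.48
tcp_pos: [0.5923, 0.0027, 0.0522]
ee_rot: [0.001, 0.726, 0.687, 0.0]
force: [-10.5, -0.6, 22.8]
grip_width: 0.0396
grasp_force: 11.6
```

The rear of B stops the fingers at 52 mm, which is the floor height plus 34 mm, so it sits level. I'll retract straight up and do a final check.

>>> jog_arm --moves "0.43 0 0 -1 0 0 0; 0.43 0 0 -4 0 0 0; 0.43 -4 -2 -9 0 0 0; 0.43 -8 -4 -14 0 0 0; 0.43 -12 -6 -18 0 0 0"

```text
time_s: 23.1
tcp_pos: [0.5271, -0.1102, 0.2273]
ee_rot: [0.001, 0.726, 0.688, 0.0]
force: [0.4, -1.0, -0.0]
grip_width: 0.0397
grasp_force: 0.0
```

>>> jog_arm --moves "0.43 -4 0 -3 0 0 0; 0.43 -6 0 -6 0 0 0; 0.43 -6 0 -8 0 0 0; 0.43 -6 0 -8 0 0 0; 0.43 -6 0 -8 0 0 0"

```text
time_s: 23.72
tcp_pos: [0.5241, -0.168, 0.3037]
ee_rot: [-0.001, 0.726, 0.688, -0.0]
force: [-0.5, -0.0, -0.4]
grip_width: 0.0398
grasp_force: 0.0
```

```bash
python3 - <<'E'
from h import *
for cam in('scene','side','wrist'):
  capture(cam);print(cam,locs(cam,'block_a'),locs(cam,'follower',find_in),locs(cam,'block_a',find_in))
c,W=wrist()
hsv=cv2.cvtColor(c['pixels'],cv2.COLOR_RGB2HSV)
m=((hsv[...,0]<22)&(hsv[...,1]>70)&(hsv[...,2]>50)).astype(np.uint8)[:260]
for k in cv2.findContours(m,0,1)[0]:
    if cv2.contourArea(k)<800: continue
    w=np.array([ray(c,W,u,v,.052) for u,v in k.reshape(-1,2)],np.float32)*1000
    print(cv2.minAreaRect(w))
E
```

```text
scene [([0.6003, 0.1076, 0.0198], 0.75), ([0.5955, 0.0221, 0.0203], 0.65), ([0.6051, 0.1875, 0.0155], 0.55), ([0.3445, 0.1723, 0.0008], 0.35)] [([0.6063, 0.2441, 0.0515], 0.66)] [([0.606, 0.1088, 0.0533], 0.92), ([0.6006, 0.0256, 0.0564], 0.87), ([0.6106, 0.1909, 0.0516], 0.55)]
side [([0.5934, 0.0289, 0.0165], 0.84), ([0.5969, 0.1096, 0.0145], 0.75), ([0.5987, 0.1924, 0.0183], 0.49), ([0.5886, -0.4649, -0.0012], 0.21), ([0.5454, -0.0119, 0.0344], 0.19)] [([0.3459, 0.1431, 0.0407], 0.48), ([0.6702, 0.5493, 0.002], 0.44)] [([0.5873, 0.0114, 0.0478], 0.78), ([0.6069, 0.19, 0.0532], 0.75), ([0.5981, 0.1057, 0.0499], 0.57)]
wrist [([0.5918, 0.0213, 0.0151], 0.64), ([0.6233, -0.1699, 0.0336], 0.28)] [([0.5789, -0.439, 0.026], 0.46), ([0.5298, -0.1255, 0.0306], 0.37)] [([0.5905, 0.0013, 0.051], 0.82)]
((590.9780883789062, 1.0986137390136719), (45.225223541259766, 84.5506591796875), 86.85919189453125)
```

All three blocks are level in one tight row at a pitch of about 83 mm, and the follower has travelled about 10 mm. Handing in.

```bash
python3 -c "
from station import *
print(finish_job())"
```

```text
the job is handed in; nothing more can be done
None
```

Blocks A and B are in the channel behind C in one tight row between lip and follower, B measured level by touch and A and C by camera, the follower about 10 mm in (short of its 32 mm stop), and the job is handed in with the arm clear at about 24 s.

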